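Ready the kitchen scale for weighing into its bowl

TASK

Get the kitchen scale ready for weighing into the orange bowl that stands on it: with a fingertip lightly press its round on/off key, then the narrow unit key at the other end of the row, then the wide oblong tare key, letting each key come up before the next. Do not press the square hold key, and pick nothing up: leave the scale, the bowl on it and everything else on the shelf where they stand. Finish with the hand clear and all keys up.

Things in the scene. Friction and masses are not known exactly. Their poses are not given: they have to be found in the camera images.
- scale: loose kitchen scale, about 1.5 kg: white housing 240 x 200 mm, its top 26 mm above the shelf, grey keys in a row 98 mm in front of the origin, then a display, then a steel plate (top at 34 mm, front edge 45 mm in front of the origin) with the bowl. Keys from the left for a person facing its front: on/off, hold, tare, unit. Origin under its middle; x to the scale's back, y to that person's left, z up
- on_key_top (a point): centre of the top of the round on/off key, 19 mm across, left end of the row, 66 mm left of the middle. All key tops start 31 mm above the shelf, 5 mm proud of the housing, and spring down 3.5 mm: 0.6 N to start, 3.8 N fully down; a press registers from half-way (2 N)
- hold_key_top (a point): centre of the top of the square hold key, 15 x 15 mm, second from the left, 22 mm left of the middle. Not to be pressed.
- tare_key_top (a point): centre of the top of the tare key, oblong, 30 mm wide along the row and 12 mm deep, third from the left, 22 mm right of the middle.
- unit_key_top (a point): centre of the top of the unit key, a narrow bar 8 mm wide along the row and 24 mm long from front to back, right end of the row, 66 mm right of the middle.
- on_key (a joint): on/off key: m pressed down, 0 up, 0.0035 fully down
- hold_key (a joint): hold key: m pressed down, 0 up, 0.0035 fully down
- tare_key (a joint): tare key: m pressed down, 0 up, 0.0035 fully down
- unit_key (a joint): unit key: m pressed down, 0 up, 0.0035 fully down
- bowl_on_scale: orange melamine bowl, 124 mm across the rim, 50 mm high, loose on the scale's plate (rim 84 mm above the shelf); origin under its middle
- bowl_spare: the second orange melamine bowl, 124 mm across, 50 mm high, on the shelf beside the scale; origin under its middle
- jug: squat white ceramic jug, 114 mm across, 95 mm high, loop handle reaching 90 mm from its axis along its +y, short spout on the other side; origin under its middle
- dipper: grey plastic dipper: cup 92 mm across and 55 mm high, handle along its +x to 205 mm from the cup's axis, rising to 75 mm high; origin under the cup
- spice_tin: small round magnetic spice tin of steel, 61 mm across, 42 mm high; origin under its middle
- herb_jar: small glass jar with a metal cap, 54 mm across, 75 mm high; origin under its middle
- pepper_mill: turned dark wood pepper mill, 56 mm across, 145 mm high; origin under its middle
- wooden_spoon: wooden spoon lying flat, 200 mm long along its x axis, 12 mm high, in front of the scale; origin under its middle
Things that resemble listed ones, but are neither listed nor needed, are in the scene too. What is shaped like the bowl_on_scale but blue or grey is not meant.

How it is judged:
By the outcome, as a careful person would: the job done as asked, in the order asked, and still so for the second after the job is handed in, with the robot touching nothing.
It also fails if it takes over 48 s, if anything falls off the work surface, if the arm or the gripper's body presses on something with over 40 N, if the wrist force passes 120 N, or if a joint passes its speed limit or range.

ROBOT

A 6-joint arm with a two-finger parallel gripper is mounted at the origin on the work surface. World frame = base frame: x ahead of the robot, y to its left, z up, the work surface at z = 0. Lengths are in mm, angles in degrees, forces in N, time in s.
With the tool pointing down it reaches from about 325 to 875 mm from the base axis. Payload 4.4 kg.
Tool frame: the origin (TCP) lies at the very end of the fingers, on their centre line; the grasp point (between the pads) lies arm.grip_point_offset behind it (arm.grip_point_offset is the distance from the TCP to the grasp point, in mm); z points along the fingers, y is the direction in which the jaws open and shut (so a half turn about z gives the same grasp; the last joint's range is limited). The gripper opens to 85 mm and grips with 20 to 120 N. Pads are 22 mm wide; open, the fingers measure 114 mm over their backs; the gripper's body (76 mm by 85 mm) begins 54 mm behind the grasp point. The pads swing forward as they close: fully open they stand 13 mm farther back than shut.
Start: joints at [-83.852, 11.837, 88.321, -0, 79.842, -8.623], TCP at [146.586, -556.004, 231.282] pointing down, gripper open.
Joint ranges: [-156.59, 156.59], [-49.26, 127.26], [12.9, 141.05], [-63.56, 243.56], [4.71, 150.69], [-161.64, 161.64]. Speed limits (degrees/s): [159.86, 159.86, 180, 180, 180, 180].

INTERFACE

Orientations are given as a 3x3 rotation matrix whose columns are the frame's x, y, z axes.
In Python, from station import sensors, imaging, order, models, arm gives the robot as it stands.
- The arm moves only by the shell command python3 -m creep 'ROWS'. ROWS is JSON, a list of rows, each a list of 3 entries, a list of its own where there are three numbers: the turn, a rotation vector about the tool's x, y, z scaled (see below), then the shift along the tool's x, y, z scaled (see below), then the opening, from 0 (shut) to 1 (fully open). A call has 1 to 8 rows; each row shifts and turns the commanded pose from where the row before left it, along the tool's axes as they then stand; what a row does not reach is not made up. The controller multiplies each number of a shift by 0.02 m and each number of a turn by 4 degrees. A row lasts 1/8 s, in which the tool goes at most 62.5 mm and 10.7 degrees, less where a joint would pass 70% of its speed; a pose out of reach is approached as far as the arm can. A call with a number of a shift or a turn outside -1 to 1 is refused whole. A call with a gripper value outside its range is refused whole. The fingers move at their own pace and stop on an object; the grip force is fixed at half the most. Time passes only in rows, so rows that do not move let the fingers close. It gives the time, the measured TCP pose, the force and the opening at its end, in the units of the state.
- sensors.get_obs(): the state, without advancing time (a new reading comes with each control period).
- imaging.get_image(name): name is "scene" or "top" or "wrist"; returns a dict with "img" (400x640x3 uint8, red, green, blue), "z_map" (400x640 float32, mm along the optical axis (not along the pixel's ray), 0 where there is no reading), "fx", "fy", "cx", "cy" (pixels), "xyz" and "rotation" of the camera in the world. Camera axes: x right, y down, z forward; pixel columns grow to the right and rows downward; lengths in mm; the calibration is good to about 2 mm. A picture is of the moment at which its call begins.
- order.close_job(): hands the job in, once; it reports no verdict.
Trained networks look in a picture, given as the dict that the camera call returned (one of the last four; its "shot" number tells which), for a name from the list of things; names that differ only in an ending like _2 or _b are one class to them, and where a whole thing is asked for, a point or a joint stands for the part that bears it (a point fixed in the world has none). Each returns a list of dicts, best first, with "p" (0 to 1); they miss things now and then, are a little off and sometimes report something else, mostly with a low value. They report only what shows in the picture. A call takes as long as a camera call. They do not tell look-alikes from the thing itself.
- models.boxes_of(picture, thing): "position" ([x, y, z] in mm, in the coordinates of the camera as it stood for that picture, good to about 4 mm: the middle of the surface that is visible of it).
- models.regions_of(picture, thing): "pixels" (400x640 bool, what is visible of it).
- models.mark_of(picture, thing): "position" ([x, y, z] in mm, in the coordinates of the camera as it stood for that picture, good to about 4 mm: a listed point, or the origin of a listed thing).
The state is a dict: "time": time; "qpos": joint angles; "joint_vel": joint speeds; "joint_torque": joint torques, N m; "tool_pos": TCP position; "tcp_rot": TCP orientation; "wrist_force": force on the tool from outside, world axes, zero at the start; "torque": the same for the moment, N m; "gripper_width": finger opening in mm.
Only numpy, scipy, OpenCV 4.12 (cv2) and the standard library are available. Lean on these libraries where they do the work, as an engineer would, in place of code of your own. Each camera call takes 0.05 s, during which the arm holds its last target.

## Working session

There is one attempt and no reset: what is moved stays moved. The work goes in short steps, Python scripts to look and compute and a shell command to move; the robot and the scene stay as the last step left them, time stands still between calls to the robot, and variables do not carry over. Pictures are saved under pics/ and viewed, and the job is handed in when it is done.

```bash
ls; mkdir -p pics
cat > h.py <<'E'
import numpy as np, cv2
from station import sensors, imaging, order, models, arm
def w(pic,p): return np.array(pic["rotation"])@np.array(p)+np.array(pic["xyz"])
def save(pic,n): cv2.imwrite(f"pics/{n}.png",cv2.cvtColor(pic["img"],cv2.COLOR_RGB2BGR))
def unproj(pic,u,v):
    z=pic["z_map"][v,u]; return w(pic,[(u-pic["cx"])/pic["fx"]*z,(v-pic["cy"])/pic["fy"]*z,z])
def proj(pic,P):
    c=np.array(pic["rotation"]).T@(np.array(P)-np.array(pic["xyz"])); return [pic["fx"]*c[0]/c[2]+pic["cx"],pic["fy"]*c[1]/c[2]+pic["cy"]]
E
python3 - <<'E'
from h import *
np.set_printoptions(precision=1,suppress=True)
o=sensors.get_obs(); print(o, arm.grip_point_offset)
for c in ["scene","top"]:
    p=imaging.get_image(c); save(p,c+"0"); print(c,p["xyz"],p["fx"])
    for t in ["scale","on_key_top","hold_key_top","tare_key_top","unit_key_top","bowl_on_scale"]:
        for r in models.mark_of(p,t)[:3]:
            W=w(p,r["position"]);print(t,round(r["p"],2),W,np.array(proj(p,W)))
print(sensors.get_obs()["time"])
E
```

```text
pics
{'time': 0.0, 'qpos': array([-83.9,  11.9,  88.4,  -0. ,  79.8,  -8.6]), 'joint_vel': array([ 0. ,  0. ,  0. , -0. ,  0.1,  0. ]), 'joint_torque': array([ -0. , -38.3, -29.2,  -0. ,   0. ,   0. ]), 'tool_pos': array([ 146.5, -555.2,  230.1]), 'tcp_rot': array([[ 1. ,  0.3, -0. ],
       [ 0.3, -1. ,  0. ],
       [ 0. , -0. , -1. ]]), 'wrist_force': array([-0.8, -0.6,  0.9]), 'torque': array([-0. ,  0. ,  0.1]), 'gripper_width': 85.22960388988955} 18.700000000000003
scene [ 879.3  794.1 1043.3] 443.64038961130456
scale 0.9 [433.6 -79.4   0.8] [326.6 177.6]
on_key_top 0.58 [ 547.6 -115.2   33.6] [289.1 174. ]
hold_key_top 0.56 [536.1 -71.   30.6] [298.2 183. ]
hold_key_top 0.43 [ 555.6 -206.4   -1. ] [276.7 163.9]
hold_key_top 0.15 [368.2 283.6   2.7] [404.5 256.1]
tare_key_top 0.44 [520.6 -30.9  31.2] [308.1 190.1]
unit_key_top 0.58 [510.2  10.7  33.6] [317.  197.9]
bowl_on_scale 0.98 [ 690.9 -225.    -6. ] [235.9 173.7]
bowl_on_scale 0.97 [ 407.4 -101.3   31.1] [331.2 164.1]
bowl_on_scale 0.65 [ 239.9 -289.1    1.4] [349.5 122.7]
top [ 338.7   64.6 1116.2] 446.6311425552774
scale 0.63 [432.3 -84.1   2.5] [371.9 207.2]
on_key_top 0.53 [ 543.4 -114.    31.6] [384.5 161.5]
hold_key_top 0.56 [535.4 -73.4  29.4] [368.1 164.8]
tare_key_top 0.42 [518.3 -35.4  30.8] [353.  171.6]
tare_key_top 0.18 [431.3 -81.2   6.1] [370.9 207.6]
unit_key_top 0.39 [509.   12.6  31.5] [333.6 175.4]
unit_key_top 0.24 [431.4 -85.2   0.9] [372.3 207.7]
bowl_on_scale 0.91 [753.7 -61.2   4.4] [360.5  83.7]
bowl_on_scale 0.87 [404.3 -95.5  34.3] [378.6 217.6]
bowl_on_scale 0.73 [625.3 -33.8   1. ] [350.6 132.3]
0.7
```

Run:
```python
import cv2
a=cv2.imread("pics/scene0.png");b=cv2.imread("pics/top0.png")
cv2.imwrite("pics/s_c.png",cv2.resize(a[80:300,180:480],None,fx=2.6,fy=2.6,interpolation=3))
cv2.imwrite("pics/t_c.png",cv2.resize(b[40:280,240:500],None,fx=2.4,fy=2.4,interpolation=3))
```

```text
(no output)
```

View pics/s_c.png

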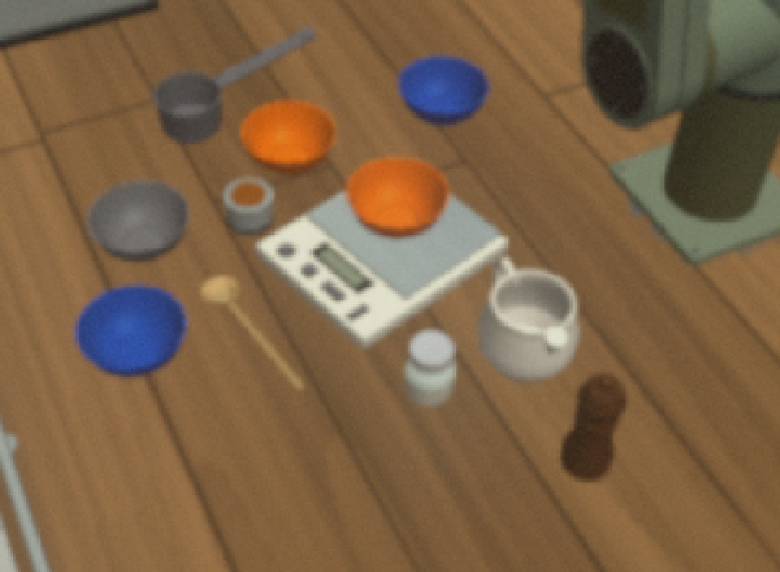

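View pics/t_c.png

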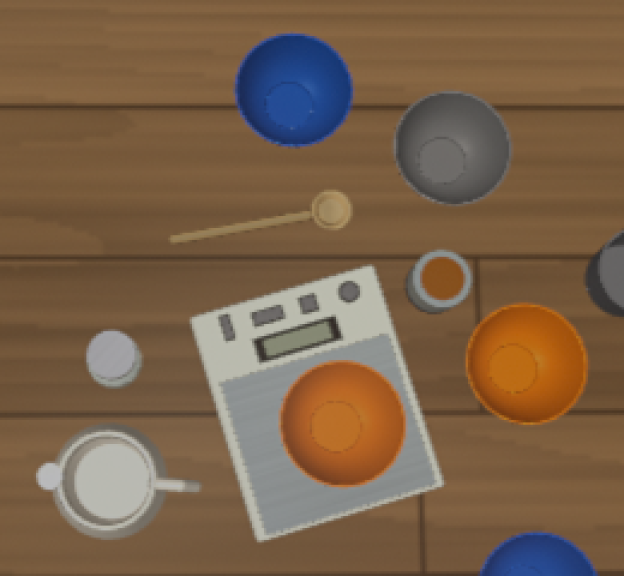

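View pics/top0.png

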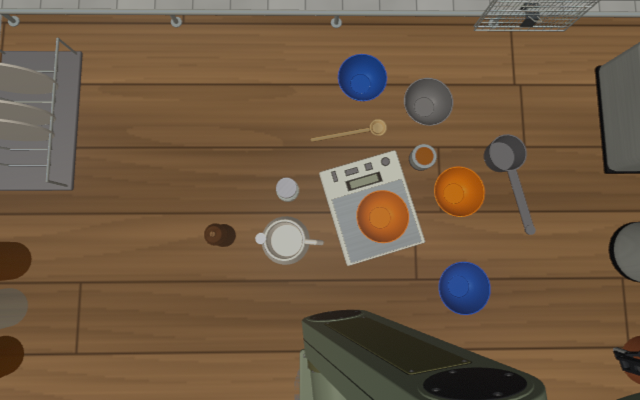

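```bash
cat >> h.py <<'E'
def delta(target):
    o=sensors.get_obs(); R=np.array(o["tcp_rot"]); return R.T@(np.array(target)-o["tool_pos"])/20
E
python3 - <<'E'
from h import *
print(delta([545,-114.6,180])); print(np.round(sensors.get_obs()["tcp_rot"],3))
E
python3 -m creep '[[[0,0,0],[1,-0.6,0],0],[[0,0,0],[1,-0.6,0],0],[[0,0,0],[1,-0.6,0],0],[[0,0,0],[1,-0.6,0],0],[[0,0,0],[1,-0.6,0],0],[[0,0,0],[1,-0.6,0],0],[[0,0,0],[1,-0.6,0],0],[[0,0,0],[1,-0.6,0],0]]'
```

```text
[ 24.88890434 -16.2617287    2.56547531]
[[ 0.967  0.255  0.   ]
 [ 0.255 -0.967 -0.   ]
 [ 0.     0.    -1.   ]]
time: 1.7
tool_pos: [278.1, -420.8, 231.4]
tcp_rot: [[0.967, 0.256, 0.0], [0.256, -0.967, -0.0], [0.0, 0.0, -1.0]]
wrist_force: [-0.6, 0.2, -0.4]
gripper_width: -0.2
```

```bash
python3 -m creep '[[[0,0,0],[1,-0.65,0.1],0],[[0,0,0],[1,-0.65,0.1],0],[[0,0,0],[1,-0.65,0.1],0],[[0,0,0],[1,-0.65,0.1],0],[[0,0,0],[1,-0.65,0.1],0],[[0,0,0],[1,-0.65,0.1],0],[[0,0,0],[1,-0.65,0.1],0],[[0,0,0],[1,-0.65,0.1],0]]'
python3 -m creep '[[[0,0,0],[1,-0.7,0.2],0],[[0,0,0],[1,-0.7,0.2],0],[[0,0,0],[1,-0.7,0.2],0],[[0,0,0],[1,-0.7,0.2],0],[[0,0,0],[1,-0.7,0.2],0],[[0,0,0],[1,-0.7,0.2],0],[[0,0,0],[0.6,-0.5,0.2],0],[[0,0,0],[0,0,0],0]]'
python3 - <<'E'
from h import *
np.set_printoptions(precision=1,suppress=True)
p=imaging.get_image("wrist"); save(p,"w1"); print(p["xyz"],p["rotation"],p["fx"])
for t in ["scale","on_key_top","hold_key_top","tare_key_top","unit_key_top"]:
    for r in models.mark_of(p,t)[:2]:
        W=w(p,r["position"]);print(t,round(r["p"],2),W,np.array(proj(p,W)))
print(sensors.get_obs()["tool_pos"],sensors.get_obs()["time"])
E
```

```text
time: 2.7
tool_pos: [405.8, -279.3, 215.4]
tcp_rot: [[0.967, 0.256, 0.0], [0.256, -0.967, -0.0], [0.0, 0.0, -1.0]]
wrist_force: [0.4, -0.3, -0.5]
gripper_width: 0.2
time: 3.7
tool_pos: [508.7, -155.1, 186.9]
tcp_rot: [[0.966, 0.257, -0.001], [0.257, -0.966, 0.0], [-0.001, -0.0, -1.0]]
wrist_force: [-0.2, -0.7, 0.1]
gripper_width: 0.4
[ 585.2 -134.9  329.5] [[ 0.3 -0.9 -0.3]
 [-1.  -0.2 -0.1]
 [-0.   0.3 -1. ]] 348.25125525531166
on_key_top 0.84 [ 547.8 -115.8   34.4] [286.6 120.7]
hold_key_top 0.73 [532.9 -81.3  32.3] [243.  127.1]
tare_key_top 0.69 [523.4 -34.8  30.9] [187.1 123.7]
unit_key_top 0.54 [509.7  13.2  29.5] [129.2 124.6]
[ 508.5 -157.2  187.5] 4.0
```

View pics/w1.png

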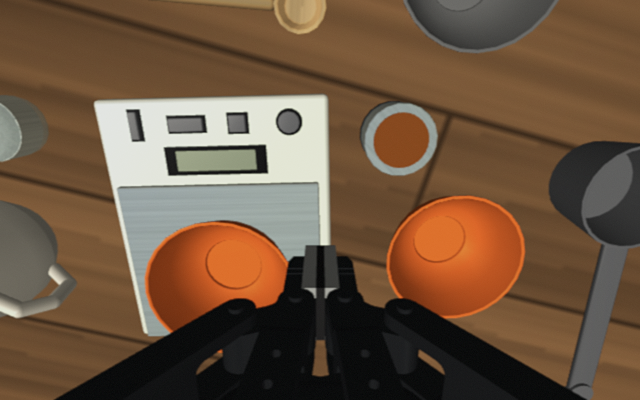

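```bash
cat >> h.py <<'E'
def plane(pic,u,v,h):
    d=np.array(pic["rotation"])@np.array([(u-pic["cx"])/pic["fx"],(v-pic["cy"])/pic["fy"],1]);c=np.array(pic["xyz"]); return c+d*(h-c[2])/d[2]
def keys(pic,h=31):
    img=pic["img"].astype(int); R=np.array(pic["rotation"])
    n=np.zeros(img.shape[:2],np.uint8)
    dark=((img.max(2)<135)&(img.max(2)-img.min(2)<30)).astype(np.uint8)
    k,l,s,c=cv2.connectedComponentsWithStats(dark)
    out=[]
    for i in range(1,k):
        if 20<s[i,4]<3000:
            P=plane(pic,*c[i],h); out.append((c[i],s[i,4],P,unproj(pic,int(round(c[i][0])),int(round(c[i][1])))))
    return out
E
python3 - <<'E'
from h import *
np.set_printoptions(precision=1,suppress=True)
for n in ["wrist","top","scene"]:
    p=imaging.get_image(n)
    print(n)
    for k in keys(p):
        if 480<k[2][0]<580 and -150<k[2][1]<40: print(*k)
E
```

```text
wrist
[250.  95.] 29 [560.1 -83.8  31. ] [559.4 -82.3  22.4]
[285.  94.] 31 [ 568.2 -111.6   31. ] [ 567.7 -110.9   22.6]
[183.  97.] 25 [544.5 -30.5  31. ] [543.3 -27.1  21.7]
[215.  96.] 29 [552. -56.  31.] [551.  -53.4  21.6]
[115.5  99. ] 22 [528.8  23.5  31. ] [527.2  27.9  22. ]
[149.5  98. ] 24 [536.7  -3.7  31. ] [535.4  -0.2  22.1]
[133.2 124.8] 401 [511.2   7.3  31. ] [511.2   7.   31.9]
[286.1 120.7] 546 [ 547.3 -117.4   31. ] [ 547.2 -117.4   32. ]
[234.8 122.2] 448 [535.1 -75.7  31. ] [535.4 -75.9  31.4]
[184.1 123.7] 685 [523.  -34.3  31. ] [522.7 -34.2  30.8]
[214.6 159.1] 1365 [499.3 -64.3  31. ] [498.3 -63.6  26.9]
top
[385.  161.1] 67 [ 544.3 -115.3   31. ] [ 544.4 -115.1   32.3]
[368.2 166.2] 56 [531.7 -73.2  31. ] [531.9 -72.6  32.8]
[351.3 171.2] 83 [519.4 -31.2  31. ] [519.3 -30.2  34.5]
[334.2 175.9] 50 [507.7  11.1  31. ] [507.6  11.5  30.2]
[363.7 180.9] 232 [494.9 -61.3  31. ] [495.4 -62.7  26.6]
scene
[310.4 183.1] 60 [502.2 -54.5  31. ] [502.8 -56.1  30. ]
[299.  194.7] 52 [553.3 -25.5  31. ] [547.8 -39.3  12.7]
```

Run:
```python
from h import *
np.set_printoptions(precision=3,suppress=True)
print(delta([546,-116.3,60]),delta([546,-116.3,60]))
```

```text
[ 2.327 -1.492  6.373] [ 2.327 -1.492  6.373]
```

```bash
python3 -m creep '[[[0,0,0],[0.8,-0.5,0.3],0],[[0,0,0],[0.8,-0.5,1],0],[[0,0,0],[0.7,-0.5,1],0],[[0,0,0],[0,0,1],0],[[0,0,0],[0,0,1],0],[[0,0,0],[0,0,1],0],[[0,0,0],[0,0,1],0],[[0,0,0],[0,0,0],0]]'
python3 - <<'E'
from h import *
np.set_printoptions(precision=1,suppress=True)
p=imaging.get_image("wrist"); save(p,"w2"); 
for k in keys(p):
  if 480<k[2][0]<580 and -150<k[2][1]<40 and k[1]>60: print(*k)
o=sensors.get_obs();print(o["tool_pos"],o["time"],o["wrist_force"],proj(p,o["tool_pos"]))
E
```

```text
time: 5.15
tool_pos: [544.2, -114.2, 59.0]
tcp_rot: [[0.967, 0.255, -0.004], [0.255, -0.967, 0.002], [-0.004, -0.003, -1.0]]
wrist_force: [0.7, -1.0, -0.1]
gripper_width: 0.3
[210.  189.2] 2719 [555.4 -52.8  31. ] [550.3 -49.4  17.5]
[ 86.4 235. ] 990 [512.9   7.4  31. ] [513.    7.4  31.3]
[246.2 231.6] 1011 [536.8 -75.2  31. ] [536.6 -75.2  31.2]
[166.6 233.5] 1528 [524.8 -34.2  31. ] [524.6 -34.5  31. ]
[ 545.2 -114.8   60.3] 5.2 [ 0.2 -0.1  0.7] [np.float64(321.89790677100234), np.float64(262.1947015921726)]
```

View pics/w2.png

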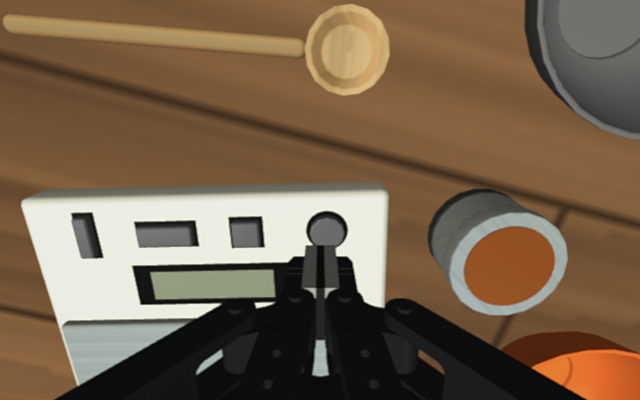

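```bash
python3 -m creep '[[[0,0,0],[0.05,0.1,0.4],0],[[0,0,0],[0,0,0.4],0],[[0,0,0],[0,0,0.3],0],[[0,0,0],[0,0,0.1],0],[[0,0,0],[0,0,0.05],0],[[0,0,0],[0,0,0],0]]'
cat > look.py <<'E'
import sys
from h import *
np.set_printoptions(precision=2,suppress=True)
a=[];f=[]
for i in range(4):
    p=imaging.get_image("wrist"); o=sensors.get_obs(); a.append(o["tool_pos"]); f.append(o["wrist_force"])
save(p,sys.argv[1]); print(np.mean(a,0),np.mean(f,0),np.std(f,0),o["time"])
E
python3 look.py w3
```

```text
time: 5.95
tool_pos: [547.1, -117.5, 36.4]
tcp_rot: [[0.967, 0.255, 0.0], [0.255, -0.967, -0.0], [0.0, 0.0, -1.0]]
wrist_force: [0.2, 0.5, 0.3]
gripper_width: 0.1
[ 547.19 -117.51   36.52] [-0.22 -0.51 -0.08] [0.72 0.49 0.15] 6.15
```

View pics/w3.png

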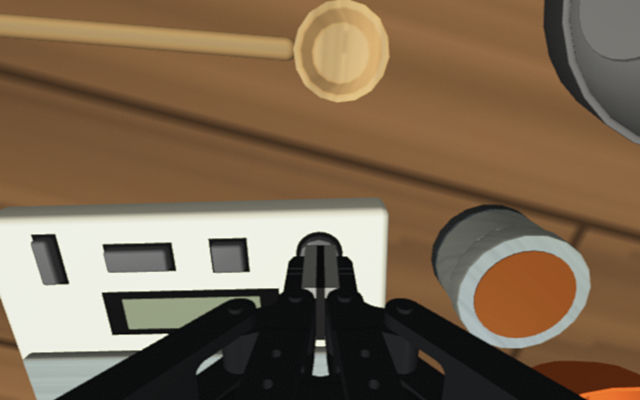

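```bash
python3 -m creep '[[[0,0,0],[0,0,0.1],0],[[0,0,0],[0,0,0.1],0],[[0,0,0],[0,0,0.05],0],[[0,0,0],[0,0,0.05],0],[[0,0,0],[0,0,0],0]]'
python3 look.py w4
```

```text
time: 6.78
tool_pos: [546.8, -117.4, 30.2]
tcp_rot: [[0.967, 0.255, -0.001], [0.255, -0.967, 0.0], [-0.0, -0.0, -1.0]]
wrist_force: [-0.4, -0.2, 1.5]
gripper_width: 0.0
[ 546.85 -117.37   30.31] [-0.82  0.17  1.04] [0.34 0.36 0.22] 6.975
```

Contact (about 1 N). Go on in small steps.

```bash
python3 -m creep '[[[0,0,0],[0,0,0.03],0],[[0,0,0],[0,0,0.03],0],[[0,0,0],[0,0,0.03],0],[[0,0,0],[0,0,0],0]]'
python3 look.py w5
```

```text
time: 7.48
tool_pos: [547.0, -117.4, 28.6]
tcp_rot: [[0.967, 0.255, -0.0], [0.255, -0.967, -0.0], [-0.0, 0.0, -1.0]]
wrist_force: [-1.0, 0.2, 2.7]
gripper_width: -0.1
[ 547.01 -117.41   28.56] [-1.39  0.87  2.93] [0.52 0.25 0.42] 7.675
```

```bash
python3 -m creep '[[[0,0,0],[0,0,0.02],0],[[0,0,0],[0,0,0],0]]'
python3 look.py w6
python3 -m creep '[[[0,0,0],[0,0,-0.1],0],[[0,0,0],[0,0,-0.4],0],[[0,0,0],[0,0,-1],0],[[0,0,0],[0,0,-0.5],0],[[0,0,0],[0,0,0],0]]'
python3 - <<'E'
from h import *
np.set_printoptions(precision=2,suppress=True)
p=imaging.get_image("top"); save(p,"t2")
p=imaging.get_image("wrist"); save(p,"w7")
for k in keys(p):
  if 480<k[2][0]<580 and -150<k[2][1]<40 and k[1]>60: print(*k)
o=sensors.get_obs();print(o["tool_pos"],o["time"],o["wrist_force"])
for t in [[510.5,8.5,60],[511.5,8,60]]: print(delta(t))
E
```

```text
time: 7.92
tool_pos: [547.0, -117.4, 28.1]
tcp_rot: [[0.967, 0.255, 0.0], [0.255, -0.967, 0.0], [0.0, -0.0, -1.0]]
wrist_force: [-1.1, -0.2, 3.1]
gripper_width: 0.0
[ 547.02 -117.43   28.12] [-1.32  0.57  3.02] [0.68 0.36 0.37] 8.125
time: 8.75
tool_pos: [548.0, -117.8, 69.2]
tcp_rot: [[0.967, 0.255, 0.003], [0.255, -0.967, -0.001], [0.002, 0.002, -1.0]]
wrist_force: [0.4, 0.2, 0.3]
gripper_width: -0.0
[207.52 188.46] 2394 [555.21 -52.57  31.  ] [549.47 -48.81  14.96]
[ 90.15 232.52] 906 [512.69   7.29  31.  ] [512.3    7.42  30.89]
[242.58 228.93] 919 [536.63 -75.35  31.  ] [536.25 -75.49  30.17]
[166.5  230.84] 1390 [524.63 -34.18  31.  ] [524.5  -33.95  31.08]
[ 546.76 -117.34   67.8 ] 8.85 [-0.77  0.59  0.89]
[-0.15 -6.55  0.39]
[-0.11 -6.51  0.39]
```

View pics/w7.png

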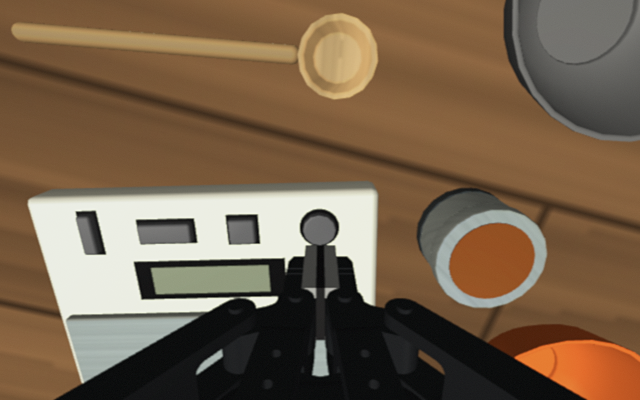

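```bash
python3 -m creep '[[[0,0,0],[0,-0.9,0],0],[[0,0,0],[0,-1,0],0],[[0,0,0],[0,-1,0],0],[[0,0,0],[0,-1,0],0],[[0,0,0],[0,-1,0],0],[[0,0,0],[-0.05,-0.9,0],0],[[0,0,0],[-0.05,-0.73,0.5],0],[[0,0,0],[0,0,0.6],0]]'
python3 -m creep '[[[0,0,0],[0,0,0.4],0],[[0,0,0],[0,0,0],0]]'
python3 look.py w8
python3 - <<'E'
from h import *
print(delta([511.5,8,34]))
E
```

```text
time: 9.85
tool_pos: [511.2, 9.3, 45.3]
tcp_rot: [[0.967, 0.256, -0.0], [0.256, -0.967, -0.0], [-0.0, 0.0, -1.0]]
wrist_force: [-0.1, 0.3, -0.2]
gripper_width: -0.0
time: 10.1
tool_pos: [511.0, 7.9, 36.9]
tcp_rot: [[0.967, 0.254, -0.002], [0.254, -0.967, 0.0], [-0.002, -0.001, -1.0]]
wrist_force: [-0.2, 0.9, 0.1]
gripper_width: 0.0
[512.02   7.83  37.98] [ 0.19  0.19 -0.15] [0.57 0.8  0.24] 10.3
[-0.03737171 -0.01675933  0.21848852]
```

View pics/w8.png

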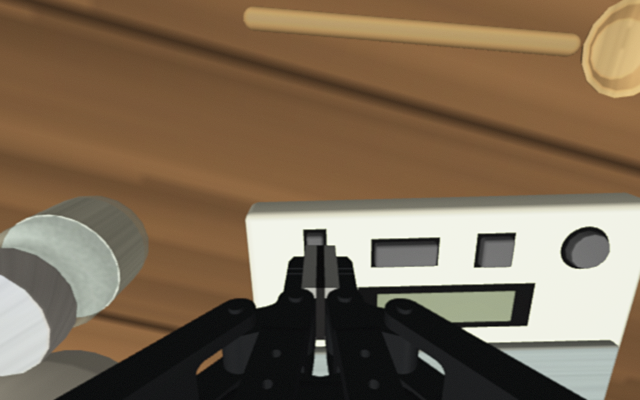

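```bash
python3 -m creep '[[[0,0,0],[0.05,-0.11,0.1],0],[[0,0,0],[0,0,0.1],0],[[0,0,0],[0,0,0.1],0],[[0,0,0],[0,0,0.05],0],[[0,0,0],[0,0,0.03],0],[[0,0,0],[0,0,0],0]]'
python3 look.py w9
```

```text
time: 11.05
tool_pos: [512.0, 10.8, 30.5]
tcp_rot: [[0.967, 0.255, -0.0], [0.255, -0.967, 0.0], [-0.0, -0.0, -1.0]]
wrist_force: [-0.2, 0.4, -0.2]
gripper_width: 0.1
[512.01  10.78  30.49] [-0.72  0.18  0.74] [0.47 0.08 0.42] 11.25
```

```bash
python3 -m creep '[[[0,0,0],[0,0,0.03],0],[[0,0,0],[0,0,0.03],0],[[0,0,0],[0,0,0.03],0],[[0,0,0],[0,0,0.03],0],[[0,0,0],[0,0,0],0]]'
python3 look.py w10
```

```text
time: 11.88
tool_pos: [512.2, 10.7, 28.1]
tcp_rot: [[0.967, 0.255, 0.0], [0.255, -0.967, 0.0], [0.0, -0.0, -1.0]]
wrist_force: [-1.4, 0.5, 3.4]
gripper_width: 0.2
[512.19  10.72  28.15] [-1.82  0.51  3.13] [0.18 0.65 0.46] 12.075
```

View pics/w10.png

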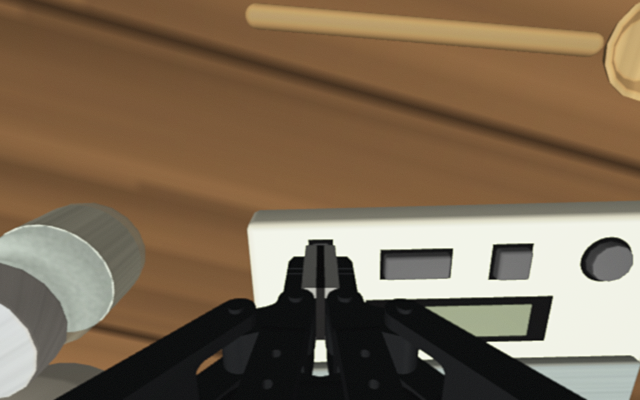

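```bash
python3 -m creep '[[[0,0,0],[0,0,-0.1],0],[[0,0,0],[0,0,-0.4],0],[[0,0,0],[0,0,-0.7],0],[[0,0,0],[0,0.6,0],0],[[0,0,0],[0,0.9,0],0],[[0,0,0],[0,0.7,0.3],0],[[0,0,0],[0,0,0.45],0],[[0,0,0],[0,0,0],0]]'
python3 look.py w11
```

```text
time: 13.08
tool_pos: [521.8, -31.7, 35.3]
tcp_rot: [[0.967, 0.254, -0.004], [0.254, -0.967, 0.001], [-0.003, -0.002, -1.0]]
wrist_force: [-0.5, 0.7, -0.9]
gripper_width: 0.1
[522.78 -31.43  36.47] [-0.23 -0.08 -0.05] [0.25 0.45 0.55] 13.275
```

View pics/w11.png

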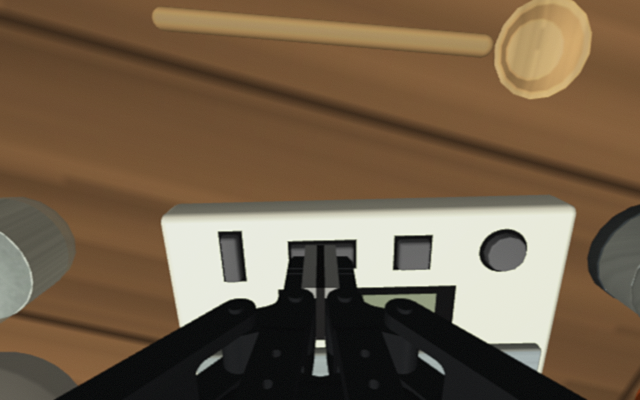

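```bash
python3 -m creep '[[[0,0,0],[0.05,0,0.1],0],[[0,0,0],[0,0,0.1],0],[[0,0,0],[0,0,0.05],0],[[0,0,0],[0,0,0.04],0],[[0,0,0],[0,0,0],0]]'
python3 look.py w12
```

```text
time: 13.9
tool_pos: [524.3, -31.6, 31.2]
tcp_rot: [[0.967, 0.255, -0.0], [0.255, -0.967, 0.0], [-0.0, -0.0, -1.0]]
wrist_force: [-0.2, -0.2, -0.3]
gripper_width: -0.2
[524.4  -31.59  31.32] [ 0.31 -0.    0.25] [0.38 0.48 0.64] 14.1
```

```bash
python3 -m creep '[[[0,0,0],[0,0,0.03],0],[[0,0,0],[0,0,0.03],0],[[0,0,0],[0,0,0.03],0],[[0,0,0],[0,0,0.03],0],[[0,0,0],[0,0,0.03],0],[[0,0,0],[0,0,0],0]]'
python3 look.py w13
```

```text
time: 14.85
tool_pos: [524.5, -31.6, 28.4]
tcp_rot: [[0.967, 0.255, 0.0], [0.255, -0.967, -0.0], [0.0, 0.0, -1.0]]
wrist_force: [0.3, -0.3, 3.6]
gripper_width: 0.1
[524.49 -31.59  28.41] [-0.59  0.46  2.83] [0.63 0.29 0.56] 15.05
```

```bash
python3 -m creep '[[[0,0,0],[0,0,0.02],0],[[0,0,0],[0,0,0],0]]'
python3 look.py w14
python3 -m creep '[[[0,0,0],[0,0,-0.1],0],[[0,0,0],[0,0,-0.4],0],[[0,0,0],[0,0,-1],0],[[0,0,0],[0,0,-1],0],[[0,0,0],[0,0,-1],0],[[0,0,0],[0,0,-1],0],[[0,0,0],[0,0,-1],0],[[0,0,0],[0,0,-1],0]]'
python3 -m creep '[[[0,0,0],[-0.5,0,-0.5],0],[[0,0,0],[-1,0,0],0],[[0,0,0],[-1,0,0],0],[[0,0,0],[-0.5,0,0],0],[[0,0,0],[0,0,0],0],[[0,0,0],[0,0,0],0]]'
python3 look.py w15
python3 - <<'E'
from h import *
np.set_printoptions(precision=1,suppress=True)
p=imaging.get_image("wrist")
for k in keys(p):
  if 480<k[2][0]<580 and -150<k[2][1]<40 and k[1]>60: print(*k)
p=imaging.get_image("scene"); save(p,"s3")
cv2.imwrite("pics/s3c.png",cv2.resize(cv2.imread("pics/s3.png")[80:300,180:480],None,fx=2.6,fy=2.6,interpolation=3))
E
```

```text
time: 15.3
tool_pos: [524.5, -31.6, 28.0]
tcp_rot: [[0.967, 0.255, 0.0], [0.255, -0.967, -0.0], [0.0, 0.0, -1.0]]
wrist_force: [-0.5, -0.3, 2.8]
gripper_width: -0.3
[524.5  -31.61  27.97] [-0.55  0.18  2.94] [0.26 0.2  0.26] 15.5
time: 16.5
tool_pos: [523.8, -31.4, 158.4]
tcp_rot: [[0.967, 0.255, -0.001], [0.255, -0.967, 0.0], [-0.001, -0.001, -1.0]]
wrist_force: [-0.3, -0.2, 0.6]
gripper_width: 0.3
time: 17.25
tool_pos: [466.8, -46.9, 168.0]
tcp_rot: [[0.967, 0.255, 0.001], [0.255, -0.967, 0.0], [0.001, 0.0, -1.0]]
wrist_force: [0.2, -0.5, 0.3]
gripper_width: 0.1
[466.86 -46.83 167.95] [ 0.4   0.04 -0.27] [0.52 0.51 0.6 ] 17.45
[431.4 107.7] 658 [ 546.6 -115.7   31. ] [ 546.3 -115.4   31. ]
[265.3 112. ] 488 [510.4   9.1  31. ] [510.3   9.4  30.4]
[375.8 109.2] 537 [534.4 -74.   31. ] [534.6 -74.1  30.9]
[320.7 110.7] 828 [522.4 -32.6  31. ] [522.4 -32.9  32.8]
[348.8 149.2] 1729 [498.8 -62.3  31. ] [498.4 -63.   27.3]
```

View pics/w15.png

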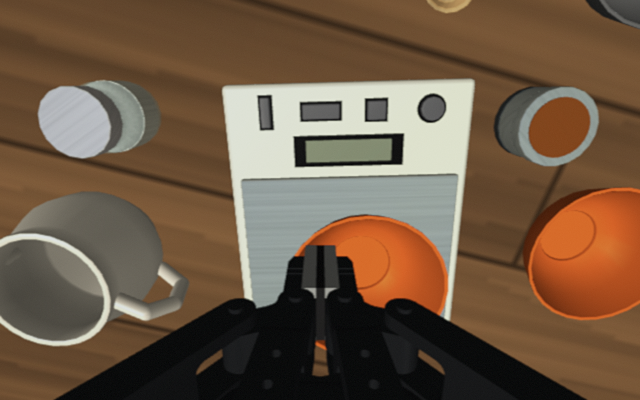

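View pics/s3c.png

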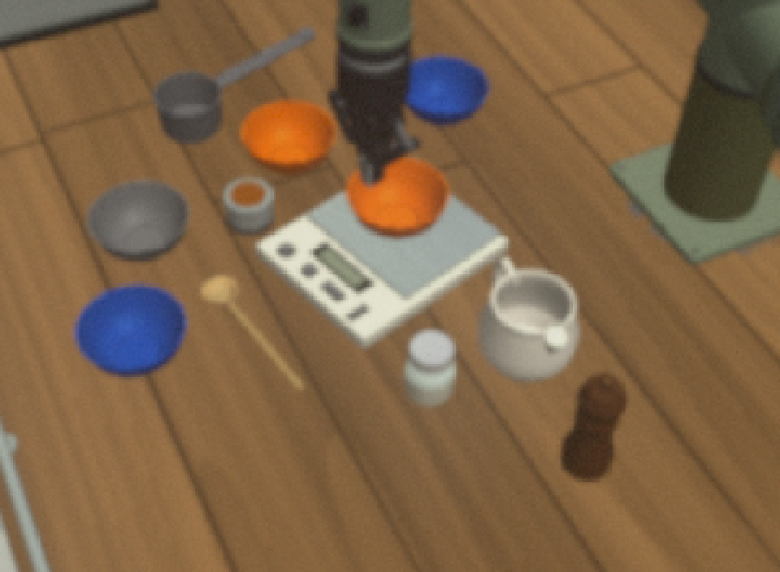

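```bash
python3 -c "
from station import order; print(order.close_job())"
```

```text
the job is handed in; nothing more can be done
None
```

I pressed on/off, then unit, then tare with the shut fingertips. I fully released each key before moving to the next, and handed the job in at about 17.6 s of the 48 s allowed.

- **Presses:** The press forces were about 3.0 N (on/off), 3.1 N (unit) and 2.9 N (tare). The tip stopped at about 28 mm each time, roughly 3 mm of key travel, so each was past the 2 N needed to register. I had no direct reading that a press registered; I went by force and depth. Hold was never touched.
- **Last checks:** The wrist camera put all four key tops at 30–33 mm, which means up. The scene picture shows the scale, the bowl and everything else where they were at the start. The hand stood clear with the tip at about 168 mm and no force on it beyond noise.
- **Disagreement:** The cameras disagreed by about 2–5 mm on where the keys were. I used a compromise and corrected it from close wrist-camera pictures before pressing.

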